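Seal a picnic case in the pin press

TASK

Put the brown case on the bed of the blue press with its orange pin towards the press, and slide it gently along between the rails until its end is fully home against the stop. Then press the red knob straight down until it bottoms on its stop, without forcing it, so the pin is driven down; hold it there for a full second, and let the knob rise all the way. Leave the sealed case home in the press, and leave the white case and everything else alone.

Things in the scene. Friction and masses are not known exactly. Their poses are not given: they have to be found in the camera images.
- case: Loose brown cardboard-coloured rigid case, 150 x 56 x 42 mm (x, y, z), 0.18 to 0.35 kg, standing on the bench. Origin at the centre of its underside, z up, x along its length towards the end that has the orange pin. The pin's axis is at x = +53 mm, y = 0. Grip it across its 56 mm width, behind its middle (about x = -30 mm).
- case_nose (a point): Middle of the lower edge of the case's pin end: at (75, 0, 0) mm in the case's frame.
- pin_top (a point): Centre of the top of the orange seal pin of the case, a disc 16 mm across, standing 5 mm proud of the case's top (47 mm above the case's underside) until it is pressed.
- pin (a joint): How far the orange pin has been pressed into the case: 0 m = standing 5 mm proud, 0.005 m = flush. It is held by about 3 N of friction and stays where it is pushed.
- press: Blue seal press fixed to the bench. Origin on its underside, straight below the knob's axis; z up, x is the direction in which a case is slid in. Dark steel bed 100 mm wide, from x = -230 to +55 mm, top face at z = 12 mm. A case that is home has its origin at x = -53 mm, y = 0, z = 12 mm, its pin under the plunger.
- press_stop (a point): Point on the face of the end stop at bed height, mid-channel: (22, 0, 12) mm in the press's frame, axes as the press. The case's nose comes here when home; the stop is 28 mm tall.
- stop: Blue end stop block of the press, 12 x 70 x 28 mm, fixed across the channel's end; origin at the middle of its underside, at (28, 0, 12) mm in the press's frame. Pushing the case against it with more than 25 N is too much.
- press_entry (a point): Middle of the entry between the straight guide rails, at bed height: (-70, 0, 12) mm in the press's frame. The rails run from here to the stop, 60 mm apart inside, 8 mm thick, 10 mm tall; before them flared lead-ins reach out to x = -108 mm, where they are about 86 mm apart inside.
- press_head (a point): Middle of the lower front edge of the blue head that overhangs the bed: (-22, 0, 76) mm in the press's frame. The head is 46 mm wide, reaches from here 77 mm back and up to z = 118 mm, on a column behind the stop.
- bush (a point): Fixed point on the knob's axis, on top of the steel bush where the stem enters the head: (0, 0, 124) mm in the press's frame. The red knob, 42 mm across (36 mm flat top) and 20 mm thick, is above it; it is screwed along its stem to a height that differs each time and is not measured: when up, its top is 37 to 55 mm above this point. Find it by touch or sight.
- plunger (a joint): How far the knob is pressed: 0 m = up, 0.016 m = bottomed on a hard stop. A spring pushes it up with about 3 N at the top and 7 N at the bottom; the pin adds about 3 N over the last 4 to 5 mm of the stroke. More than 25 N on the press is too much.
- white_case: Bystander: loose white case of the same size without a pin, to be left alone. Origin at the centre of its underside.
- cups: Bystander: loose stack of white cups, 72 mm across, 152 mm tall. Origin at the centre of its underside.
- bottle: Bystander: loose blue bottle, 62 mm across, 190 mm tall. Origin at the centre of its underside.
- bottle2: Bystander: second loose blue bottle, 62 mm across, 190 mm tall. Origin at the centre of its underside.
- jar: Bystander: loose amber jar with a yellow cap, 72 mm across, 90 mm tall. Origin at the centre of its underside.
Things that resemble listed ones, but are neither listed nor needed, are in the scene too. Several things have the shape of the case; the one meant has the colours described above.

How it is judged:
On the way, in this order (a step that is already met when the one before it is completed fails the run):
1. the brown case lies on the bed between the rails, its end home against the stop, with its pin still up and the knob up (x of case_nose in the frame of press_stop above -0.002 m and y of case_nose in the frame of press_stop between -0.003 and 0.003 m and z of case_nose in the frame of press_stop below 0.003 m and angle between the x axis of case and the x axis of press, either way round below 0.06 rad and angle between case's own z axis and vertical below 0.05 rad and value of joint pin below 0.0015 m and value of joint plunger below 0.002 m), for 0.2 s.
2. the knob is pressed to its stop and held there, the pin driven in, the case still home (x of case_nose in the frame of press_stop above -0.002 m and y of case_nose in the frame of press_stop between -0.003 and 0.003 m and z of case_nose in the frame of press_stop below 0.003 m and angle between the x axis of case and the x axis of press, either way round below 0.06 rad and angle between case's own z axis and vertical below 0.05 rad and value of joint plunger above 0.015 m and value of joint pin above 0.0035 m), for 0.4 s.
At the end, for the whole second after the job is handed in: The brown case rests at home in the press: its nose within 2 mm of the stop, within 3 mm of mid-channel, flat on the bed and in line within 0.06 rad; its pin is pressed in by at least 3.5 of 5 mm; the knob is up again (within 1.5 mm) (x of case_nose in the frame of press_stop above -0.002 m and y of case_nose in the frame of press_stop between -0.003 and 0.003 m and z of case_nose in the frame of press_stop below 0.003 m and angle between the x axis of case and the x axis of press, either way round below 0.06 rad and angle between case's own z axis and vertical below 0.05 rad and value of joint plunger below 0.0015 m and value of joint pin above 0.0035 m and linear speed of case below 0.01 m/s); the robot touches nothing.
It fails at once if the press is forced: more than 25 N between the gripper and the press, knob included (contact force between any of the fingers, the arm and press above 25 N).
It fails at once if the case is rammed home: more than 25 N between the case and the end stop (contact force between case and stop above 25 N).
It fails at once if the white case, the cups, a bottle or the jar is pushed more than 20 mm out of place or tipped (distance of any of white_case, cups, bottle, bottle2, jar from where it was at the start of the episode above 0.02 m or angle between any of white_case, cups, bottle, bottle2, jar's own z axis and vertical above 0.3 rad).
It also fails if it takes over 72 s, if anything falls off the work surface, if the arm or the gripper's body presses on something with over 40 N, if the wrist force passes 120 N, or if a joint passes its speed limit or range.

ROBOT

A 7-joint arm with a two-finger parallel gripper is mounted at the origin on the work surface. World frame = base frame: x ahead of the robot, y to its left, z up, the work surface at z = 0. Lengths are in m, angles in rad, forces in N, time in s.
With the tool pointing down it reaches from about 0.35 to 0.9 m from the base axis. Payload 8.1 kg.
Tool frame: the origin (TCP) lies at the very end of the fingers, on their centre line; the grasp point (between the pads) lies grip_point_offset behind it (grip_point_offset is the distance from the TCP to the grasp point, in m); z points along the fingers, y is the direction in which the jaws open and shut (so a half turn about z gives the same grasp; the last joint's range is limited). The gripper opens to 92 mm and grips with 3 to 60 N. Pads are 19 mm wide; open, the fingers measure 130 mm over their backs; the gripper's body (75 mm by 190 mm) begins 47 mm behind the grasp point.
Start: joints at [1.11, 0.434, 0.025, 1.573, -0.012, 1.134, -0.075], TCP at [0.219, -0.585, 0.227] pointing down, gripper open.
Joint ranges: [-2.62, 2.62], [-0.44, 2.09], [-1.27, 1.32], [0.08, 2.57], [-1.32, 4.46], [0.12, 2], [-2.74, 2.74]. Speed limits (rad/s): [2.22, 2.22, 3.01, 3.01, 3.14, 3.14, 3.14].

INTERFACE

Orientations are given as a rotation vector (axis times angle).
In Python, from cell import * gives the robot as it stands.
- The arm moves only by the tool drive_tool, never from a script. Its argument "increments" is a list of rows, each an object of numbers: "grip": the gripper's target within -1 to 1 (shut at 1, half-way at 0, fully open at -1); "tx", "ty", "tz": the shift along the world's x, y, z normalised to -1 to 1, where 1 is 400 mm; "turn": the turn about the world's z normalised to -1 to 1, where 1 is 60 degrees. In form: [{"grip": .., "tx": .., "ty": .., "tz": .., "turn": ..}, ...]. A call has 1 to 20 rows; each row is the pose to reach, as a shift and turn from the pose measured when the call began; what a row does not reach only later rows make up. A row lasts 1/10 s, in which the tool goes at most 50 mm and 8.59 degrees, less where a joint would pass 70% of its speed; a pose out of reach is approached as far as the arm can. A call with a number of a shift or a turn outside -1 to 1 is refused whole. A call with a gripper value outside its range is refused whole. The fingers move at their own pace and stop on an object; "newtons" is the grip in N (left out, the last holds). Time passes only in rows, so rows that repeat a pose let the fingers close. It gives the time, the measured TCP pose, the force and the opening at its end, in the units of the state.
- observe(): the state, without advancing time (a new reading comes with each control period).
- get_image(name): name is "side" or "top" or "wrist"; returns the picture (420x560x3 uint8, red, green, blue); there is no depth.
- camera_info(name): a dict with "fx", "fy", "cx", "cy" (pixels), "eye" and "rotation" of the camera in the world; the wrist camera has in their place "hand_eye" (4x4, takes a point from camera to tool coordinates, whose origin is the TCP and whose axes are the flange's). Camera axes: x right, y down, z forward; pixel columns grow to the right and rows downward; lengths in m; the calibration is good to about 2 mm. A picture is of the moment at which its call begins: read the wrist's pose just before it. camera_info takes no time and is no camera call.
- sign_off(): hands the job in, once; it reports no verdict.
The state is a dict: "clock": time; "joints": joint angles; "dq": joint speeds; "joint_efforts": joint torques, N m; "position": TCP position; "ee_rot": TCP orientation; "force": force on the tool from outside, world axes, zero at the start; "ft_torque": the same for the moment, N m; "width": opening from 0.0 (shut) to 1.0 (fully open).
Only numpy, scipy, OpenCV 4.12 (cv2) and the standard library are available. Lean on these libraries where they do the work, as an engineer would, in place of code of your own. Each camera call takes 0.05 s, during which the arm holds its last target. There are 200 camera calls.

## Working session

There is one attempt and no reset: what is moved stays moved. The work goes in short steps, Python scripts to look and compute and a tool call to move; the robot and the scene stay as the last step left them, time stands still between calls to the robot, and variables do not carry over. Pictures are saved under pics/ and viewed, about 8 in all and at most 12, crops included, and the job is handed in when it is done.

Besides the shell and the picture viewer there is one more tool, called after ">>>" as name([rows], argument=value, ...), one row to a line, values as JSON. drive_tool: Moves the arm, as the interface text tells. Its arguments: {"type":"object","properties":{"increments":{"type":"array","items":{"type":"object","properties":{"grip":{"type":"number"},"tx":{"type":"number"},"ty":{"type":"number"},"tz":{"type":"number"},"turn":{"type":"number"}}}},"newtons":{"type":"number"}},"required":["increments"]}

```bash
mkdir -p pics
cat > h.py <<'E'
from cell import *
import numpy as np, cv2
from scipy.spatial.transform import Rotation as R
def save(n,f,crop=None,s=1):
    im=get_image(n)[:,:,::-1]
    cv2.imwrite('pics/raw_'+f+'.png',im)
    if crop: im=im[crop[1]:crop[3],crop[0]:crop[2]]
    cv2.imwrite('pics/'+f+'.png',cv2.resize(im,None,fx=s,fy=s,interpolation=cv2.INTER_CUBIC))
def cam(n,o=None):
    c=camera_info(n)
    if n=='wrist':
        o=o or observe(); H=np.array(c['hand_eye']);T=np.eye(4)
        T[:3,:3]=R.from_rotvec(o['ee_rot']).as_matrix();T[:3,3]=o['position'];M=T@H
        return c,M[:3,3],M[:3,:3]
    return c,np.array(c['eye']),np.array(c['rotation'])
def back(n,u,v,z,o=None):
    c,e,r=cam(n,o); d=r@np.array([(u-c['cx'])/c['fx'],(v-c['cy'])/c['fy'],1]); return e+d*(z-e[2])/d[2]
def proj(n,p,o=None):
    c,e,r=cam(n,o); q=r.T@(np.array(p)-e); return np.array([c['fx']*q[0]/q[2]+c['cx'],c['fy']*q[1]/q[2]+c['cy']])
E
python3 - <<'E'
from h import *
o=observe();print(o)
for n in('top','side'):
    save(n,n+'0',s=1.42); print(n,camera_info(n))
print(camera_info('wrist'))
import cell;print([x for x in dir(cell) if not x.startswith('_')])
try: print(grip_point_offset)
except Exception as e: print(e)
E
```

```text
{'clock': 0.0, 'joints': array([ 1.11038251,  0.43521703,  0.02492782,  1.57411616, -0.01161075,
        1.13398743, -0.07510028]), 'dq': array([-1.28886612e-03,  1.48247306e-03,  3.75735973e-04,  1.60785886e-03,
       -1.22169866e-05,  1.18590592e-03, -2.08633294e-06]), 'joint_efforts': array([-1.34574805e-06, -6.67848873e+01,  9.84908268e-01, -3.14464116e+01,
       -6.04780577e-02,  4.26665065e-02,  1.26370765e-04]), 'position': array([ 0.21868319, -0.58493734,  0.22594077]), 'ee_rot': array([-3.08994948e+00, -5.58733841e-01,  6.18699527e-04]), 'force': array([-0.51306058, -0.07885083,  0.32105124]), 'ft_torque': array([ 0.02954622, -0.02457893,  0.03415237]), 'width': 1.0010188031439184}
top {'fx': 448.4440031419924, 'fy': 448.4440031419924, 'cx': 274.27466354450934, 'cy': 201.5405368151577, 'eye': array([0.36873966, 0.00426763, 1.19493626]), 'rotation': array([-2.12896402,  2.17863316, -0.12678903])}
side {'fx': 490.0311216692825, 'fy': 490.0311216692825, 'cx': 279.2395498529316, 'cy': 216.77451985787775, 'eye': array([-0.11673291,  0.75783652,  1.31012511]), 'rotation': array([-0.96358078,  2.58799269, -0.91454367])}
{'fx': 327.528467663971, 'fy': 327.528467663971, 'cx': 285.1361732439975, 'cy': 210.17855943826416, 'hand_eye': array([[ 5.81963668e-04, -9.67266124e-01, -2.53763485e-01,
         6.72677149e-02],
       [ 9.99999810e-01,  6.14823643e-04, -5.01826530e-05,
         1.05475264e-03],
       [ 2.04559770e-04, -2.53763407e-01,  9.67266298e-01,
        -1.55974855e-01],
       [ 0.00000000e+00,  0.00000000e+00,  0.00000000e+00,
         1.00000000e+00]])}
['PlanningError', 'camera_info', 'get_image', 'grip_point_offset', 'observe', 'sign_off']
0.0188
```

```bash
sed -i "s/np.array(c\['rotation'\])/R.from_rotvec(c['rotation']).as_matrix()/" h.py
```

```text
(no output)
```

View pics/top0.png

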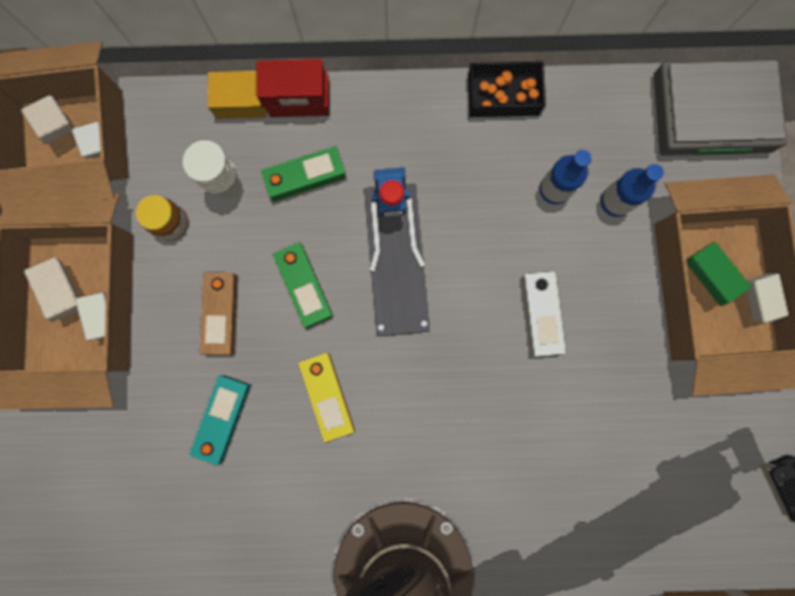

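View pics/side0.png

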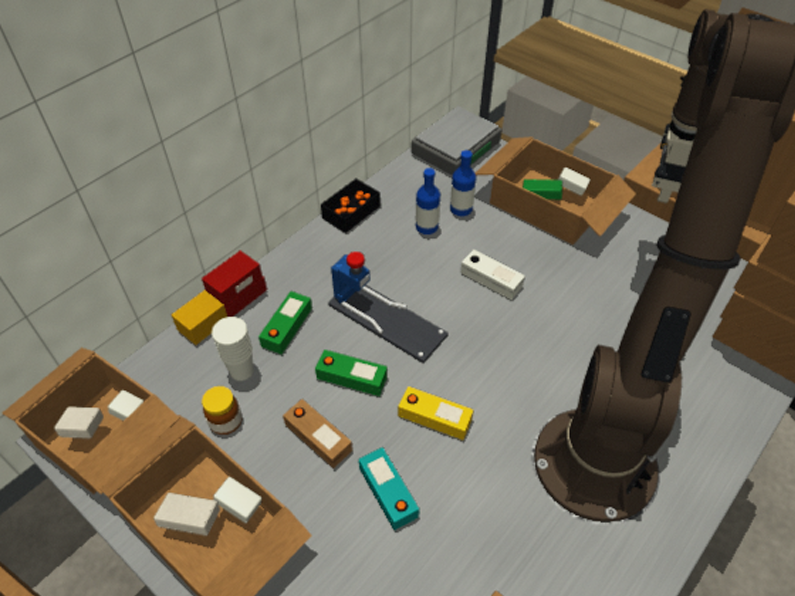

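Top view: the cases are brown (217,313), green (304,178) and (302,285), yellow (325,397), teal (219,420) and white (545,313). The brown one has its pin at (217,284). The brown flaps at the left are boxes. The press knob is at (391,191). I'll check brown and the press in one close crop.

Run:
```python
import cv2
im=cv2.imread('pics/raw_top0.png')[112:262,125:315]
cv2.imwrite('pics/c1.png',cv2.resize(im,None,fx=4,fy=4,interpolation=cv2.INTER_CUBIC))
```

```text
(no output)
```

View pics/c1.png

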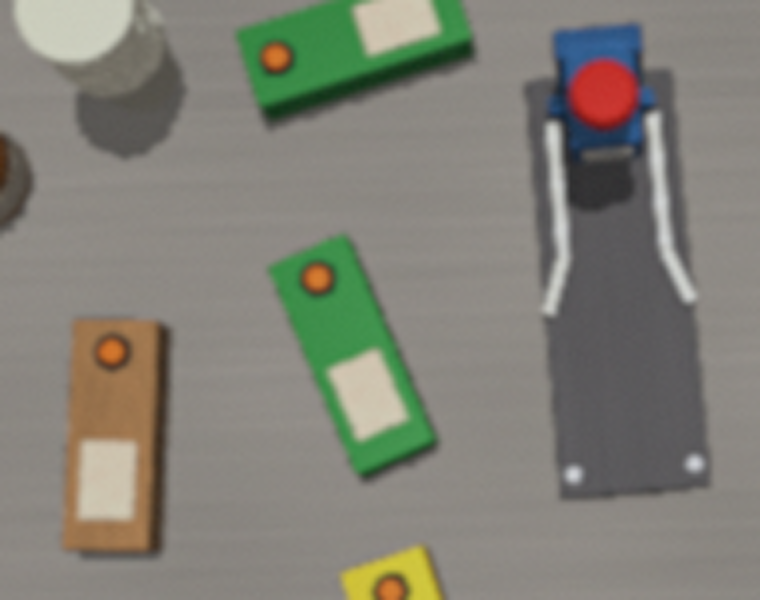

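The crop confirms brown with the orange pin at (112,352) and the label end away from the press. The case's top corners are (77,320), (160,321), (151,550) and (64,549). The bed corners are (561,498), (709,486), (526,84) and (671,70).

Run:
```python
from h import *
f=lambda u,v,z: back('top',125+(u+.5)/4-.5,112+(v+.5)/4-.5,z)
C=np.array([f(*p,.042) for p in [(77,320),(160,321),(151,550),(64,549)]]);print('case',C.round(4))
print(np.linalg.norm(C-np.roll(C,-1,0),axis=1))
c=C.mean(0);d=(C[0]+C[1]-C[2]-C[3])[:2];a=np.arctan2(d[1],d[0]);print(c,'yaw',a,'pin',f(112,352,.047), c[:2]+.053*np.array([np.cos(a),np.sin(a)]))
B=np.array([f(*p,.012) for p in [(526,84),(671,70),(709,486),(561,498)]]);print('bed',B.round(4))
print(np.linalg.norm(B-np.roll(B,-1,0),axis=1))
d=(B[0]+B[1]-B[2]-B[3])[:2];b=np.arctan2(d[1],d[0]);m=B.mean(0)[:2];u=np.array([np.cos(b),np.sin(b)])
O=m+u*(.23-.1425);print('press yaw',b,'org',O)
for z in(.161,.17,.179): print('knob',f(603,94,z)[:2])
L=(f(560,250,.022)+f(663,240,.022))/2; print('rail bend mid',L[:2],'expect',O-.07*u)
print('tool x dir',R.from_rotvec(observe()['ee_rot']).as_matrix().round(3))
```

```text
case [[0.5471 0.3495 0.042 ]
 [0.5451 0.2954 0.042 ]
 [0.397  0.3    0.042 ]
 [0.3989 0.3559 0.042 ]]
[0.05418262 0.14824321 0.0558989  0.14834572]
[0.47200228 0.3251921  0.042     ] yaw -0.03691501403397121 pin [0.52482956 0.32506119 0.047     ] [0.52496618 0.32323605]
bed [[ 0.7062  0.0557  0.012 ]
 [ 0.7135 -0.0428  0.012 ]
 [ 0.4313 -0.0601  0.012 ]
 [ 0.4256  0.0375  0.012 ]]
[0.09877018 0.28279353 0.09777131 0.28119832]
press yaw 0.06277918844439447 org [0.65648737 0.00307475]
knob [0.65650268 0.00373569]
knob [0.65399782 0.00374032]
knob [0.65149296 0.00374495]
rail bend mid [5.92083492e-01 3.68825284e-04] expect [ 0.58662527 -0.00131691]
tool x dir [[ 0.937  0.35  -0.001]
 [ 0.35  -0.937  0.001]
 [-0.    -0.001 -1.   ]]
```

>>> drive_tool([
  {"grip":-1,"tx":0.41,"ty":0.73,"tz":0.18,"turn":-0.28},
  {"grip":-1,"tx":0.41,"ty":0.73,"tz":0.18,"turn":-0.28},
  {"grip":-1,"tx":0.41,"ty":0.73,"tz":0.18,"turn":-0.28},
  {"grip":-1,"tx":0.41,"ty":0.73,"tz":0.18,"turn":-0.28},
  {"grip":-1,"tx":0.41,"ty":0.73,"tz":0.18,"turn":-0.28},
  {"grip":-1,"tx":0.41,"ty":0.73,"tz":0.18,"turn":-0.28},
  {"grip":-1,"tx":0.41,"ty":0.73,"tz":0.18,"turn":-0.28},
  {"grip":-1,"tx":0.41,"ty":0.73,"tz":0.18,"turn":-0.28},
  {"grip":-1,"tx":0.41,"ty":0.73,"tz":0.18,"turn":-0.28},
])

```text
clock: 1.0
position: [0.383, -0.2923, 0.2981]
ee_rot: [-3.139, -0.105, 0.0]
force: [-0.1, -0.1, 0.1]
width: 1.001
```

Run:
```python
from h import *
o=observe();print(o['clock'],o['position'],R.from_rotvec(o['ee_rot']).as_matrix()[:,0])
```

```text
1.0 [ 0.38301534 -0.29226284  0.29805901] [ 9.97748704e-01  6.70634000e-02 -1.53037883e-04]
```

Now over the press at (0.52, 0.0, 0.30) for a close look.

>>> drive_tool([
  {"grip":-1,"tx":0.34,"ty":0.735},
  {"grip":-1,"tx":0.34,"ty":0.735},
  {"grip":-1,"tx":0.34,"ty":0.735},
  {"grip":-1,"tx":0.34,"ty":0.735},
  {"grip":-1,"tx":0.34,"ty":0.735},
  {"grip":-1,"tx":0.34,"ty":0.735},
  {"grip":-1,"tx":0.34,"ty":0.735},
  {"grip":-1,"tx":0.34,"ty":0.735},
  {"grip":-1,"tx":0.34,"ty":0.735},
])

```text
invalid input
```

Run:
```python
from h import *
o=observe();print(o['clock'],o['position'],o['ee_rot'])
save('wrist','w1',s=1.42)
b=.0628;u=np.array([np.cos(b),np.sin(b)]);n=np.array([-u[1],u[0]]);O=np.array([.6565,.0031])
for l,x,y,z in [('bedFL',-.23,.05,.012),('bedFR',-.23,-.05,.012),('entryL',-.07,.03,.022),('entryR',-.07,-.03,.022),('bush',0,0,.124),('head',-.022,0,.076)]:
    print(l,proj('wrist',[*(O+x*u+y*n),z],o)*1.42)
```

```text
1.0 [ 0.38301534 -0.29226284  0.29805901] [-3.13865240e+00 -1.05362811e-01  3.02227915e-04]
bedFL [ 49.20548659 181.42279471]
bedFR [157.59166637 181.97142342]
entryL [ 27.4695807  -20.88711529]
entryR [101.1378544  -20.51469383]
bush [ -86.47691697 -236.44247781]
head [  -5.24518778 -134.49644049]
```

View pics/w1.png

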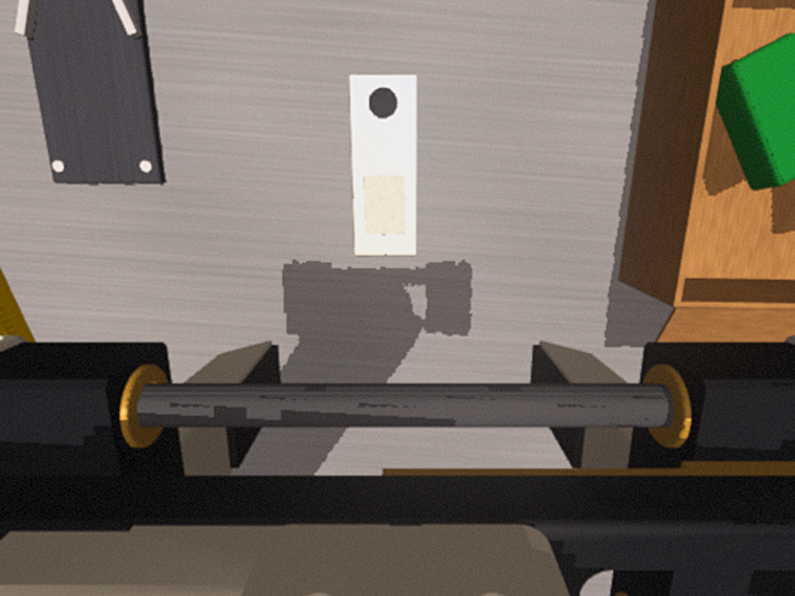

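The move call was refused, probably because every field must be given. This view shows the bed's near edge at about (52,183)–(163,182), within a few pixels of prediction.

>>> drive_tool([
  {"grip":-1,"tx":0.17,"ty":0.735,"tz":0,"turn":0},
  {"grip":-1,"tx":0.17,"ty":0.735,"tz":0,"turn":0},
  {"grip":-1,"tx":0.17,"ty":0.735,"tz":0,"turn":0},
  {"grip":-1,"tx":0.17,"ty":0.735,"tz":0,"turn":0},
  {"grip":-1,"tx":0.17,"ty":0.735,"tz":0,"turn":0},
  {"grip":-1,"tx":0.17,"ty":0.735,"tz":0,"turn":0},
  {"grip":-1,"tx":0.17,"ty":0.735,"tz":0,"turn":0},
  {"grip":-1,"tx":0.17,"ty":0.735,"tz":0,"turn":0},
  {"grip":-1,"tx":0.17,"ty":0.735,"tz":0,"turn":0},
])

```text
clock: 1.95
position: [0.45, -0.0017, 0.2973]
ee_rot: [-3.14, -0.096, 0.003]
force: [-0.0, -0.9, -0.3]
width: 1.002
```

Run:
```python
from h import *
o=observe();print(o['clock'],o['position'],o['ee_rot'])
save('wrist','w2',(185,0,385,150),4)
b=.0628;u=np.array([np.cos(b),np.sin(b)]);n=np.array([-u[1],u[0]]);O=np.array([.6565,.0031])
for l,x,y,z in [('bedFL',-.23,.05,.012),('bedFR',-.23,-.05,.012),('entryL',-.07,.03,.022),('entryR',-.07,-.03,.022),('bush',0,0,.124),('head',-.022,0,.076)]:
    print(l,(proj('wrist',[*(O+x*u+y*n),z],o)+.5-[185,0])*4-.5)
```

```text
1.95 [ 0.45000085 -0.0016776   0.29730693] [-3.13955747e+00 -9.63605428e-02  3.11765375e-03]
bedFL [277.41850391 771.4499382 ]
bedFR [568.6393852  771.25006066]
entryL [326.77135259 263.34880419]
entryR [523.63874309 263.1425671 ]
bush [ 434.1121241 -167.9727252]
head [429.34092344  24.20303249]
```

View pics/w2.png

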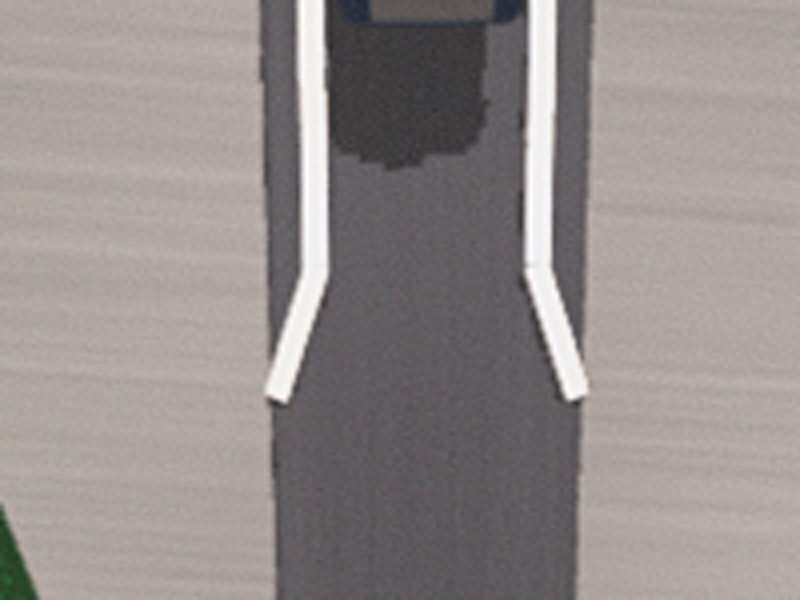

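Rail inner corners at the entry are at (328,270) and (525,268), predicted (327,263) and (524,263). The head's lower edge is at row 22 (predicted 24), and the channel centre line is vertical at u≈427. The calibrations agree, so I'll refine the yaw.

Run:
```python
from h import *
o={'position':[0.45000085,-0.0016776,0.29730693],'ee_rot':[-3.13955747,-0.0963605428,0.00311765375]}
f=lambda u,v,z: back('wrist',185+(u+.5)/4-.5,(v+.5)/4-.5,z,o)[:2]
p=(f(328,270,.022)+f(525,268,.022))/2; q=(f(327.,5,.022)+f(527.,5,.022))/2; h=(f(345,22,.076)+f(524,22,.076))/2
r=(f(278,590,.012)+f(577,590,.012))/2; print('entry',p,'rail far',q,'bed',r,'head',h)
for a,b in((r,q),(r,p),(p,q)): print(np.arctan2(*(b-a)[::-1]))
print('yaw tool',np.arctan2(*R.from_rotvec(o['ee_rot']).as_matrix()[[1,0],0]))
print('widths',np.linalg.norm(f(328,270,.022)-f(525,268,.022)))
```

```text
entry [ 0.58503967 -0.00179056] rail far [0.65616008 0.0028102 ] bed [ 0.48820583 -0.00876943] head [6.35123105e-01 4.38487680e-04]
0.06883622113189944
0.07194619258960683
0.064599712297439
yaw tool 0.06136613438684295
widths 0.06010299392394969
```

>>> drive_tool([
  {"grip":-1,"tx":-0.045,"ty":0.4,"tz":-0.1,"turn":-0.094},
  {"grip":-1,"tx":-0.045,"ty":0.821,"tz":-0.44,"turn":-0.094},
  {"grip":-1,"tx":-0.045,"ty":0.821,"tz":-0.44,"turn":-0.094},
  {"grip":-1,"tx":-0.045,"ty":0.821,"tz":-0.44,"turn":-0.094},
  {"grip":-1,"tx":-0.045,"ty":0.821,"tz":-0.44,"turn":-0.094},
  {"grip":-1,"tx":-0.045,"ty":0.821,"tz":-0.44,"turn":-0.094},
  {"grip":-1,"tx":-0.045,"ty":0.821,"tz":-0.44,"turn":-0.094},
  {"grip":-1,"tx":-0.045,"ty":0.821,"tz":-0.44,"turn":-0.094},
  {"grip":-1,"tx":-0.045,"ty":0.821,"tz":-0.44,"turn":-0.094},
  {"grip":-1,"tx":-0.045,"ty":0.821,"tz":-0.44,"turn":-0.094},
  {"grip":-1,"tx":-0.045,"ty":0.821,"tz":-0.44,"turn":-0.094},
])

```text
clock: 3.1
position: [0.4333, 0.3246, 0.1218]
ee_rot: [3.141, -0.064, -0.001]
force: [-0.3, -0.4, 0.8]
width: 0.996
```

Run:
```python
from h import *
o=observe();print(o['clock'],o['position'],np.arctan2(*R.from_rotvec(o['ee_rot']).as_matrix()[[1,0],0]))
save('wrist','w3',s=1.42)
a=-.037;u=np.array([np.cos(a),np.sin(a)]);n=np.array([-u[1],u[0]])
for x,y,z in[(.075,.028,.042),(.075,-.028,.042),(.053,0,.047)]: print(proj('wrist',[*(np.array([.472,.3252])+x*u+y*n),z],o)*1.42)
```

```text
3.1 [0.43328851 0.32456562 0.12182098] -0.04063189118160793
[336.80280685  74.37546391]
[457.20540635  73.97746143]
[397.17118082 123.27634047]
```

View pics/w3.png

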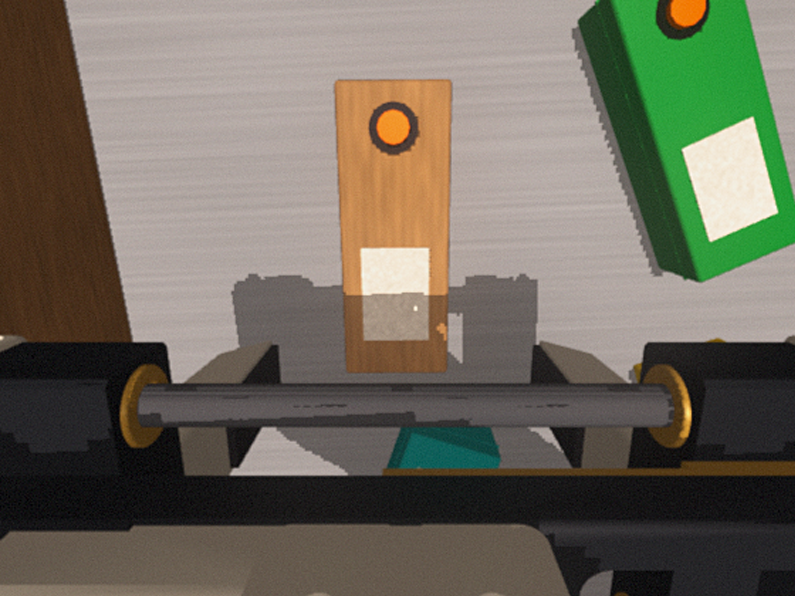

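The case is straight under the fingers: pin at (393,127), predicted (397,123), so it sits about 2–3 mm further left. I'll shift +3 mm, descend and grip.

>>> drive_tool([
  {"grip":-1,"tx":0,"ty":0.008,"tz":-0.1,"turn":0.01},
  {"grip":-1,"tx":0,"ty":0.008,"tz":-0.2,"turn":0.01},
  {"grip":-1,"tx":0,"ty":0.008,"tz":-0.25,"turn":0.01},
  {"grip":-1,"tx":0,"ty":0.008,"tz":-0.25,"turn":0.01},
  {"grip":-1,"tx":0,"ty":0.008,"tz":-0.25,"turn":0.01},
  {"grip":1,"tx":0,"ty":0.008,"tz":-0.25,"turn":0.01},
  {"grip":1,"tx":0,"ty":0.008,"tz":-0.25,"turn":0.01},
  {"grip":1,"tx":0,"ty":0.008,"tz":-0.25,"turn":0.01},
  {"grip":1,"tx":0,"ty":0.008,"tz":-0.25,"turn":0.01},
  {"grip":1,"tx":0,"ty":0.008,"tz":-0.25,"turn":0.01},
  {"grip":1,"tx":0,"ty":0.008,"tz":-0.25,"turn":0.01},
  {"grip":1,"tx":0,"ty":0.008,"tz":-0.25,"turn":0.01},
], newtons=25)

```text
clock: 4.35
position: [0.4334, 0.3283, 0.0224]
ee_rot: [-3.141, 0.047, 0.0]
force: [-1.1, 0.2, 5.0]
width: 0.608
```

>>> drive_tool([
  {"grip":1,"tx":0,"ty":0,"tz":0.1,"turn":0},
  {"grip":1,"tx":0,"ty":0,"tz":0.19,"turn":0},
  {"grip":1,"tx":0.0525,"ty":-0.1,"tz":0.19,"turn":0.02},
  {"grip":1,"tx":0.0525,"ty":-0.2,"tz":0.19,"turn":0.05},
  {"grip":1,"tx":0.0525,"ty":-0.3,"tz":0.19,"turn":0.091},
  {"grip":1,"tx":0.0525,"ty":-0.4,"tz":0.19,"turn":0.091},
  {"grip":1,"tx":0.0525,"ty":-0.5,"tz":0.19,"turn":0.091},
  {"grip":1,"tx":0.0525,"ty":-0.6,"tz":0.19,"turn":0.091},
  {"grip":1,"tx":0.0525,"ty":-0.7,"tz":0.19,"turn":0.091},
  {"grip":1,"tx":0.0525,"ty":-0.78,"tz":0.19,"turn":0.091},
  {"grip":1,"tx":0.0525,"ty":-0.846,"tz":0.19,"turn":0.091},
  {"grip":1,"tx":0.0525,"ty":-0.846,"tz":0.19,"turn":0.091},
  {"grip":1,"tx":0.0525,"ty":-0.846,"tz":0.19,"turn":0.091},
  {"grip":1,"tx":0.0525,"ty":-0.846,"tz":0.19,"turn":0.091},
])

```text
clock: 5.75
position: [0.4542, -0.0092, 0.0982]
ee_rot: [-3.139, -0.104, 0.001]
force: [0.5, 0.5, -3.2]
width: 0.61
```

Run:
```python
from h import *
o=observe();print(o['clock'],o['position'],np.arctan2(*R.from_rotvec(o['ee_rot']).as_matrix()[[1,0],0]),o['force'],o['width'])
save('wrist','w4',s=1.42)
```

```text
5.75 [ 0.45422523 -0.00917915  0.09821154] 0.06647122991363667 [ 0.4685185   0.50026125 -3.17524566] 0.610251679954564
```

View pics/w4.png

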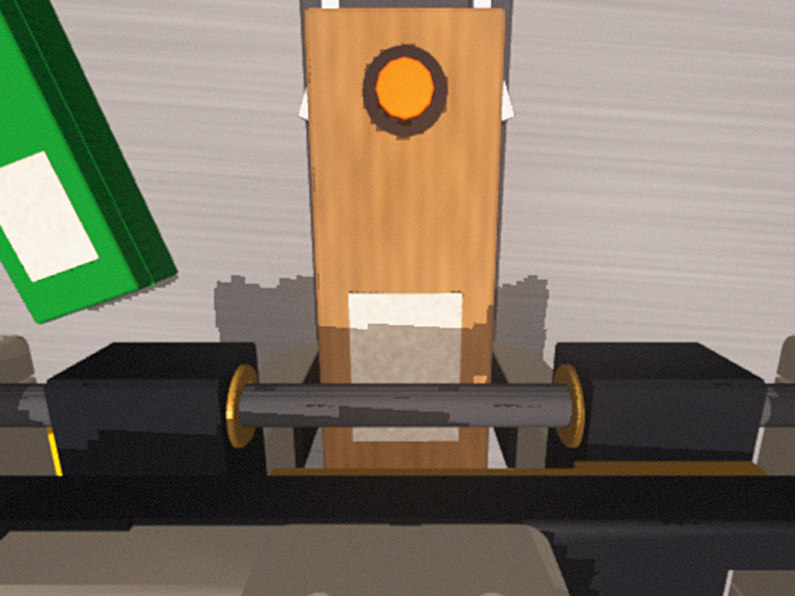

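The case is held centred and square: case mid u≈405, rail mid u≈406. Lowering onto the bed.

>>> drive_tool([
  {"grip":1,"tx":0,"ty":0,"tz":-0.06,"turn":0},
  {"grip":1,"tx":0,"ty":0,"tz":-0.11,"turn":0},
  {"grip":1,"tx":0,"ty":0,"tz":-0.14,"turn":0},
  {"grip":1,"tx":0,"ty":0,"tz":-0.15,"turn":0},
  {"grip":1,"tx":0,"ty":0,"tz":-0.155,"turn":0},
  {"grip":1,"tx":0,"ty":0,"tz":-0.155,"turn":0},
  {"grip":1,"tx":0,"ty":0,"tz":-0.155,"turn":0},
])

```text
clock: 6.5
position: [0.4549, -0.0088, 0.0369]
ee_rot: [-3.139, -0.105, -0.002]
force: [0.6, -0.3, -2.2]
width: 0.608
```

>>> drive_tool([
  {"grip":1,"tx":0,"ty":0,"tz":-0.003,"turn":0},
  {"grip":1,"tx":0,"ty":0,"tz":-0.003,"turn":0},
  {"grip":1,"tx":0,"ty":0,"tz":-0.003,"turn":0},
])

```text
clock: 6.8
position: [0.4553, -0.0089, 0.036]
ee_rot: [-3.139, -0.105, -0.003]
force: [-0.4, -0.1, 0.4]
width: 0.605
```

Resting on the bed (Fz −2.2 → +0.4). Sliding in along the press axis, checking force.

>>> drive_tool([
  {"grip":1,"tx":0.02,"ty":0.0012,"tz":0,"turn":0},
  {"grip":1,"tx":0.04,"ty":0.0024,"tz":0,"turn":0},
  {"grip":1,"tx":0.06,"ty":0.0037,"tz":0,"turn":0},
  {"grip":1,"tx":0.08,"ty":0.0049,"tz":0,"turn":0},
  {"grip":1,"tx":0.1,"ty":0.0061,"tz":0,"turn":0},
  {"grip":1,"tx":0.115,"ty":0.007,"tz":0,"turn":0},
  {"grip":1,"tx":0.125,"ty":0.0076,"tz":0,"turn":0},
  {"grip":1,"tx":0.125,"ty":0.0076,"tz":0,"turn":0},
])

```text
clock: 7.6
position: [0.5062, -0.0058, 0.036]
ee_rot: [-3.138, -0.105, -0.004]
force: [-0.1, 0.2, -1.0]
width: 0.612
```

>>> drive_tool([
  {"grip":1,"tx":0.02,"ty":0.0013,"tz":0,"turn":0},
  {"grip":1,"tx":0.04,"ty":0.0026,"tz":0,"turn":0},
  {"grip":1,"tx":0.06,"ty":0.0039,"tz":0,"turn":0},
  {"grip":1,"tx":0.075,"ty":0.0049,"tz":0,"turn":0},
  {"grip":1,"tx":0.085,"ty":0.0055,"tz":0,"turn":0},
  {"grip":1,"tx":0.09,"ty":0.0059,"tz":0,"turn":0},
  {"grip":1,"tx":0.09,"ty":0.0059,"tz":0,"turn":0},
])

```text
clock: 8.3
position: [0.5427, -0.0033, 0.036]
ee_rot: [-3.138, -0.105, -0.005]
force: [1.5, 0.7, -0.5]
width: 0.609
```

>>> drive_tool([
  {"grip":1,"tx":0.01,"ty":0,"tz":0,"turn":0},
  {"grip":1,"tx":0.02,"ty":0.0005,"tz":0,"turn":0},
  {"grip":1,"tx":0.03,"ty":0.001,"tz":0,"turn":0},
  {"grip":1,"tx":0.04,"ty":0.001,"tz":0,"turn":0},
  {"grip":1,"tx":0.04,"ty":0.001,"tz":0,"turn":0},
])

```text
clock: 8.8
position: [0.5595, -0.0029, 0.036]
ee_rot: [-3.138, -0.105, -0.006]
force: [0.9, 0.3, -1.7]
width: 0.611
```

>>> drive_tool([
  {"grip":1,"tx":0.004,"ty":0,"tz":0,"turn":0},
  {"grip":1,"tx":0.006,"ty":0,"tz":0,"turn":0},
  {"grip":1,"tx":0.006,"ty":0,"tz":0,"turn":0},
])

```text
clock: 9.1
position: [0.562, -0.0028, 0.0361]
ee_rot: [-3.138, -0.105, -0.007]
force: [-0.5, 0.6, -1.2]
width: 0.607
```

>>> drive_tool([
  {"grip":1,"tx":0.003,"ty":0,"tz":0,"turn":0},
  {"grip":1,"tx":0.005,"ty":0,"tz":0,"turn":0},
  {"grip":1,"tx":0.005,"ty":0,"tz":0,"turn":0},
])

```text
clock: 9.4
position: [0.5641, -0.0028, 0.036]
ee_rot: [-3.138, -0.105, -0.007]
force: [-0.4, 0.6, -0.9]
width: 0.606
```

>>> drive_tool([
  {"grip":1,"tx":0.003,"ty":0,"tz":0,"turn":0},
  {"grip":1,"tx":0.004,"ty":0,"tz":0,"turn":0},
  {"grip":1,"tx":0.004,"ty":0,"tz":0,"turn":0},
])

```text
clock: 9.7
position: [0.5658, -0.0029, 0.036]
ee_rot: [-3.138, -0.105, -0.007]
force: [-0.1, -0.5, -0.7]
width: 0.606
```

>>> drive_tool([
  {"grip":1,"tx":0.003,"ty":0,"tz":0,"turn":0},
  {"grip":1,"tx":0.004,"ty":0,"tz":0,"turn":0},
  {"grip":1,"tx":0.004,"ty":0,"tz":0,"turn":0},
])

```text
clock: 10.0
position: [0.5658, -0.0029, 0.0356]
ee_rot: [-3.138, -0.105, -0.002]
force: [-5.6, 0.1, 0.8]
width: 0.603
```

>>> drive_tool([
  {"grip":1,"tx":0.002,"ty":0,"tz":0,"turn":0},
  {"grip":1,"tx":0.003,"ty":0,"tz":0,"turn":0},
  {"grip":1,"tx":0.003,"ty":0,"tz":0,"turn":0},
])

```text
clock: 10.3
position: [0.5658, -0.0028, 0.0353]
ee_rot: [-3.139, -0.105, 0.001]
force: [-6.6, -0.8, 1.4]
width: 0.61
```

Contact at the stop at about 6 N, at tool x 0.5658 (predicted 0.566). Releasing and rising.

>>> drive_tool([
  {"grip":-1,"tx":-0.001,"ty":0,"tz":0,"turn":0},
  {"grip":-1,"tx":-0.001,"ty":0,"tz":0,"turn":0},
  {"grip":-1,"tx":-0.001,"ty":0,"tz":0,"turn":0},
  {"grip":-1,"tx":-0.001,"ty":0,"tz":0,"turn":0},
  {"grip":-1,"tx":-0.001,"ty":0,"tz":0,"turn":0},
])

```text
clock: 10.8
position: [0.5657, -0.0029, 0.0354]
ee_rot: [-3.139, -0.105, 0.001]
force: [0.3, 0.5, -0.0]
width: 0.978
```

>>> drive_tool([
  {"grip":-1,"tx":0,"ty":0,"tz":0.05,"turn":0},
  {"grip":-1,"tx":0,"ty":0,"tz":0.15,"turn":0},
  {"grip":-1,"tx":0,"ty":0,"tz":0.25,"turn":0},
  {"grip":1,"tx":-0.1,"ty":-0.006,"tz":0.36,"turn":0},
  {"grip":1,"tx":-0.2,"ty":-0.013,"tz":0.48,"turn":0},
  {"grip":1,"tx":-0.25,"ty":-0.016,"tz":0.6,"turn":0},
  {"grip":1,"tx":-0.25,"ty":-0.016,"tz":0.66,"turn":0},
  {"grip":1,"tx":-0.25,"ty":-0.016,"tz":0.66,"turn":0},
  {"grip":1,"tx":-0.25,"ty":-0.016,"tz":0.66,"turn":0},
])

```text
clock: 11.7
position: [0.4661, -0.0094, 0.3007]
ee_rot: [-3.139, -0.104, -0.004]
force: [0.8, 0.1, 0.0]
width: 0.529
```

Run:
```python
from h import *
o=observe();print(o['clock'],o['position'],np.arctan2(*R.from_rotvec(o['ee_rot']).as_matrix()[[1,0],0]),o['force'],o['width'])
save('wrist','w5',(185,0,385,150),4)
b=.065;u=np.array([np.cos(b),np.sin(b)]);n=np.array([-u[1],u[0]]);O=np.array([.656,.003])
for l,x,y,z in [('rearL',-.128,.028,.054),('rearR',-.128,-.028,.054),('head',-.022,0,.076),('knobfront37',-.018,0,.161),('knobfront55',-.018,0,.179)]:
    print(l,(proj('wrist',[*(O+x*u+y*n),z],o)+.5-[185,0])*4-.5)
```

```text
11.7 [ 0.46613832 -0.00938061  0.30067861] 0.06652222654017355 [0.75494718 0.13061879 0.04653393] 0.528714224527105
rearL [304.93939092 519.13915897]
rearR [492.4942849  519.54697171]
head [399.0648954  103.75784864]
knobfront37 [397.94936212 -44.7800196 ]
knobfront55 [397.60901074 -84.08835586]
```

View pics/w5.png

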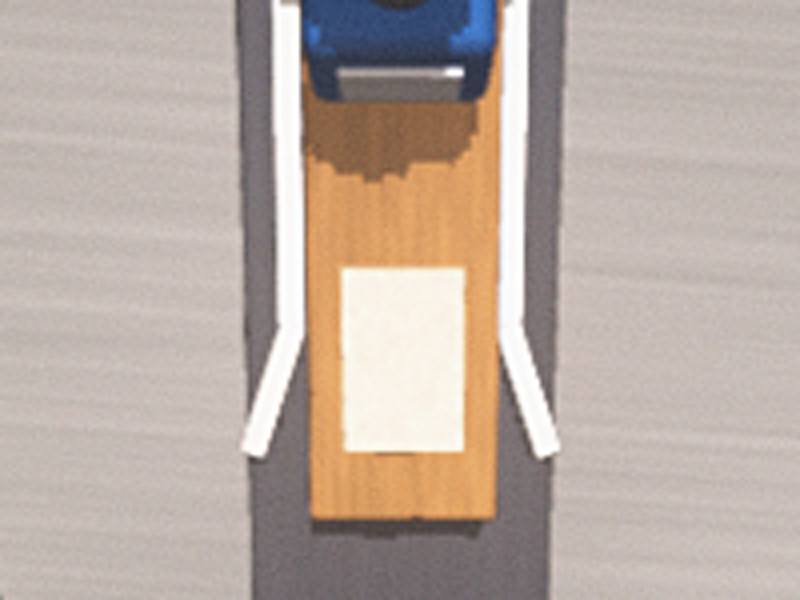

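The case's rear edge is at row 519, exactly as predicted for home. Its sides at u≈306–499 lie inside the rails (303–500), so it is home. Now over the knob axis (0.656, 0.003) with the fingers shut.

>>> drive_tool([
  {"grip":1,"tx":0.12,"ty":0.008,"tz":0,"turn":0},
  {"grip":1,"tx":0.24,"ty":0.016,"tz":0,"turn":0},
  {"grip":1,"tx":0.36,"ty":0.024,"tz":0,"turn":0},
  {"grip":1,"tx":0.475,"ty":0.031,"tz":-0.05,"turn":0},
  {"grip":1,"tx":0.475,"ty":0.031,"tz":-0.15,"turn":0},
  {"grip":1,"tx":0.475,"ty":0.031,"tz":-0.22,"turn":0},
  {"grip":1,"tx":0.475,"ty":0.031,"tz":-0.26,"turn":0},
  {"grip":1,"tx":0.475,"ty":0.031,"tz":-0.26,"turn":0},
  {"grip":1,"tx":0.475,"ty":0.031,"tz":-0.26,"turn":0},
])

```text
clock: 12.65
position: [0.6553, 0.0032, 0.1944]
ee_rot: [-3.139, -0.105, 0.003]
force: [0.1, 0.1, 1.4]
width: 0.007
```

Run:
```python
from h import *
o=observe();print(o['clock'],o['position'],o['force'],o['width'])
p=o['position'];a=proj('side',[p[0],p[1],.17]);print(a,proj('side',p),proj('side',[.656,.003,.17]))
x,y=(int(t) for t in a); c=(x-50,y-45,x+50,y+30)
print(c); save('side','s2',c,7)
```

```text
12.65 [0.65533814 0.0031661  0.19436704] [0.11734597 0.0771022  1.37248168] 0.007038684062846334
[250.64351605 178.86478241] [250.29581163 173.54099098] [250.52699985 178.73704308]
(200, 133, 300, 208)
```

View pics/s2.png

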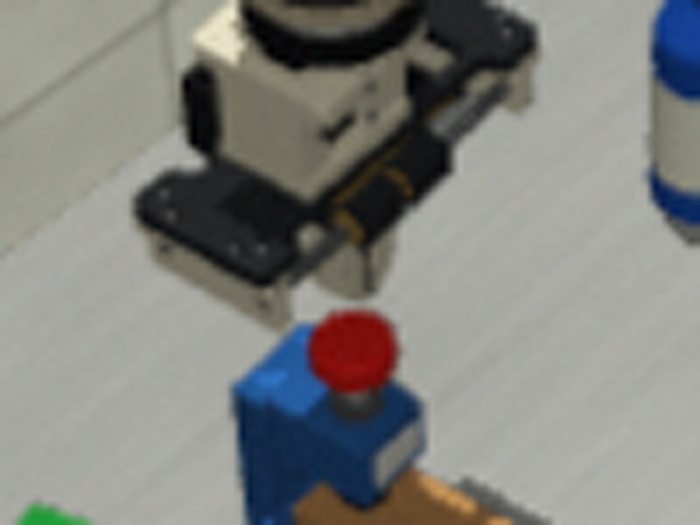

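The fingertip (352,288) is in line above the knob top (354,343). The gap scales to about 33–38 mm, so the knob top is near the low end, z≈0.161. I'll descend to 0.170 and then feel for it.

>>> drive_tool([
  {"grip":1,"tx":0.0015,"ty":0.0005,"tz":-0.03,"turn":0},
  {"grip":1,"tx":0.0015,"ty":0.0005,"tz":-0.06,"turn":0},
  {"grip":1,"tx":0.0015,"ty":0.0005,"tz":-0.06,"turn":0},
])

```text
clock: 13.0
position: [0.6553, 0.0031, 0.1695]
ee_rot: [-3.139, -0.105, 0.004]
force: [-0.2, 0.1, -1.1]
width: 0.003
```

>>> drive_tool([
  {"grip":1,"tx":0,"ty":0,"tz":-0.008,"turn":0},
  {"grip":1,"tx":0,"ty":0,"tz":-0.015,"turn":0},
  {"grip":1,"tx":0,"ty":0,"tz":-0.015,"turn":0},
])

```text
clock: 13.3
position: [0.6553, 0.0031, 0.1635]
ee_rot: [-3.139, -0.105, 0.004]
force: [-1.5, 0.2, 3.2]
width: 0.005
```

>>> drive_tool([
  {"grip":1,"tx":0,"ty":0,"tz":-0.005,"turn":0},
  {"grip":1,"tx":0,"ty":0,"tz":-0.005,"turn":0},
])

```text
clock: 13.5
position: [0.6554, 0.003, 0.1617]
ee_rot: [-3.139, -0.105, 0.004]
force: [-1.7, -0.9, 3.6]
width: 0.007
```

Contact with the spring force, near 3 N. Pressing on in small steps.

>>> drive_tool([
  {"grip":1,"tx":0,"ty":0,"tz":-0.006,"turn":0},
  {"grip":1,"tx":0,"ty":0,"tz":-0.012,"turn":0},
  {"grip":1,"tx":0,"ty":0,"tz":-0.016,"turn":0},
  {"grip":1,"tx":0,"ty":0,"tz":-0.016,"turn":0},
])

```text
clock: 13.9
position: [0.6554, 0.003, 0.1552]
ee_rot: [-3.139, -0.105, 0.004]
force: [-2.0, 0.0, 4.8]
width: 0.006
```

>>> drive_tool([
  {"grip":1,"tx":0,"ty":0,"tz":-0.004,"turn":0},
  {"grip":1,"tx":0,"ty":0,"tz":-0.006,"turn":0},
  {"grip":1,"tx":0,"ty":0,"tz":-0.006,"turn":0},
])

```text
clock: 14.2
position: [0.6555, 0.003, 0.1528]
ee_rot: [-3.139, -0.105, 0.004]
force: [-1.8, 0.5, 6.1]
width: 0.006
```

>>> drive_tool([
  {"grip":1,"tx":0,"ty":0,"tz":-0.003,"turn":0},
  {"grip":1,"tx":0,"ty":0,"tz":-0.005,"turn":0},
  {"grip":1,"tx":0,"ty":0,"tz":-0.005,"turn":0},
])

```text
clock: 14.5
position: [0.6555, 0.003, 0.1512]
ee_rot: [-3.139, -0.105, 0.003]
force: [-3.1, -0.1, 7.2]
width: 0.006
```

>>> drive_tool([
  {"grip":1,"tx":0,"ty":0,"tz":-0.003,"turn":0},
  {"grip":1,"tx":0,"ty":0,"tz":-0.004,"turn":0},
  {"grip":1,"tx":0,"ty":0,"tz":-0.004,"turn":0},
])

```text
clock: 14.8
position: [0.6556, 0.003, 0.1502]
ee_rot: [-3.139, -0.105, 0.003]
force: [-4.1, -0.7, 9.1]
width: 0.001
```

>>> drive_tool([
  {"grip":1,"tx":0,"ty":0,"tz":-0.003,"turn":0},
  {"grip":1,"tx":0,"ty":0,"tz":-0.003,"turn":0},
])

```text
clock: 15.0
position: [0.6556, 0.0031, 0.1496]
ee_rot: [-3.14, -0.105, 0.002]
force: [-3.9, -1.7, 9.0]
width: 0.006
```

>>> drive_tool([
  {"grip":1,"tx":0,"ty":0,"tz":-0.003,"turn":0},
  {"grip":1,"tx":0,"ty":0,"tz":-0.003,"turn":0},
])

```text
clock: 15.2
position: [0.6556, 0.0031, 0.149]
ee_rot: [-3.14, -0.105, 0.002]
force: [-3.1, -1.8, 9.2]
width: 0.006
```

>>> drive_tool([
  {"grip":1,"tx":0,"ty":0,"tz":-0.004,"turn":0},
  {"grip":1,"tx":0,"ty":0,"tz":-0.004,"turn":0},
])

```text
clock: 15.4
position: [0.6556, 0.0031, 0.1479]
ee_rot: [3.14, 0.105, -0.001]
force: [-2.7, -0.9, 9.0]
width: 0.0
```

>>> drive_tool([
  {"grip":1,"tx":0,"ty":0,"tz":-0.004,"turn":0},
  {"grip":1,"tx":0,"ty":0,"tz":-0.004,"turn":0},
])

```text
clock: 15.6
position: [0.6557, 0.0031, 0.1476]
ee_rot: [3.139, 0.105, 0.0]
force: [-5.9, -1.4, 14.2]
width: 0.003
```

>>> drive_tool([
  {"grip":1,"tx":0,"ty":0,"tz":-0.004,"turn":0},
  {"grip":1,"tx":0,"ty":0,"tz":-0.004,"turn":0},
])

```text
clock: 15.8
position: [0.6558, 0.0031, 0.1477]
ee_rot: [3.139, 0.104, 0.002]
force: [-6.9, -1.1, 17.6]
width: 0.005
```

Bottomed: z stays at 0.1476 while the force rises to 17.6 N. Holding with no more push added.

>>> drive_tool([
  {"grip":1,"tx":0,"ty":0,"tz":-0.003,"turn":0},
  {"grip":1,"tx":0,"ty":0,"tz":-0.003,"turn":0},
])

```text
clock: 16.0
position: [0.6558, 0.0031, 0.1477]
ee_rot: [3.139, 0.104, 0.003]
force: [-7.0, -0.3, 14.6]
width: 0.0
```

>>> drive_tool([
  {"grip":1,"tx":0,"ty":0,"tz":-0.003,"turn":0},
  {"grip":1,"tx":0,"ty":0,"tz":-0.003,"turn":0},
  {"grip":1,"tx":0,"ty":0,"tz":-0.003,"turn":0},
  {"grip":1,"tx":0,"ty":0,"tz":-0.003,"turn":0},
  {"grip":1,"tx":0,"ty":0,"tz":-0.003,"turn":0},
  {"grip":1,"tx":0,"ty":0,"tz":-0.003,"turn":0},
])

```text
clock: 16.6
position: [0.6558, 0.0031, 0.1477]
ee_rot: [3.138, 0.104, 0.003]
force: [-6.0, -1.5, 12.5]
width: -0.002
```

>>> drive_tool([
  {"grip":1,"tx":0,"ty":0,"tz":-0.003,"turn":0},
  {"grip":1,"tx":0,"ty":0,"tz":-0.003,"turn":0},
  {"grip":1,"tx":0,"ty":0,"tz":-0.003,"turn":0},
  {"grip":1,"tx":0,"ty":0,"tz":-0.003,"turn":0},
  {"grip":1,"tx":0,"ty":0,"tz":-0.003,"turn":0},
  {"grip":1,"tx":0,"ty":0,"tz":-0.003,"turn":0},
])

```text
clock: 17.2
position: [0.6558, 0.0031, 0.1477]
ee_rot: [3.138, 0.104, 0.004]
force: [-6.1, -0.8, 13.5]
width: 0.006
```

Held for about 1.4 s at the stop; 0.1477 + 16 mm = 0.1637, which matches the touch height. Raising, then retreating for a check.

>>> drive_tool([
  {"grip":1,"tx":0,"ty":0,"tz":0.015,"turn":0},
  {"grip":1,"tx":0,"ty":0,"tz":0.03,"turn":0},
  {"grip":1,"tx":0,"ty":0,"tz":0.05,"turn":0},
  {"grip":1,"tx":0,"ty":0,"tz":0.1,"turn":0},
  {"grip":1,"tx":0,"ty":0,"tz":0.2,"turn":0},
  {"grip":1,"tx":0,"ty":0,"tz":0.3,"turn":0},
  {"grip":1,"tx":-0.12,"ty":-0.008,"tz":0.38,"turn":0},
  {"grip":1,"tx":-0.24,"ty":-0.016,"tz":0.38,"turn":0},
  {"grip":1,"tx":-0.36,"ty":-0.023,"tz":0.38,"turn":0},
  {"grip":1,"tx":-0.474,"ty":-0.031,"tz":0.38,"turn":0},
  {"grip":1,"tx":-0.474,"ty":-0.031,"tz":0.38,"turn":0},
  {"grip":1,"tx":-0.474,"ty":-0.031,"tz":0.38,"turn":0},
])

```text
clock: 18.4
position: [0.4656, -0.0096, 0.3002]
ee_rot: [3.137, 0.103, 0.006]
force: [0.4, -0.5, -0.5]
width: 0.002
```

Run:
```python
from h import *
o=observe();print(o['clock'],o['position'],o['force'])
save('wrist','w6')
im1=cv2.imread('pics/raw_w6.png')[0:150,185:385]
im=get_image('side')[:,:,::-1]; im2=im[165:265,200:333]
cv2.imwrite('pics/raw_s3.png',im)
cv2.imwrite('pics/chk.png',np.hstack([cv2.resize(im1,(400,300)),cv2.resize(im2,(399,300),interpolation=cv2.INTER_CUBIC)]))
b=.065;u=np.array([np.cos(b),np.sin(b)]);n=np.array([-u[1],u[0]]);O=np.array([.656,.003])
for y in(.028,-.028): print((proj('wrist',[*(O-.128*u+y*n),.054],o)-[185,0])*2)
# knob: same place in side image as at the start?
a=cv2.imread('pics/raw_side0.png');
red=lambda i:np.argwhere((i[170:200,230:270,2]>120)&(i[170:200,230:270,1]<50)).mean(0)
print(red(a),red(im))
```

```text
18.4 [ 0.46563856 -0.00964336  0.30020711] [ 0.42291345 -0.46477129 -0.47543241]
[149.80234267 258.46359933]
[243.6884976  258.58685333]
[11.86206897 19.77011494] [11.98888889 19.71111111]
```

View pics/chk.png

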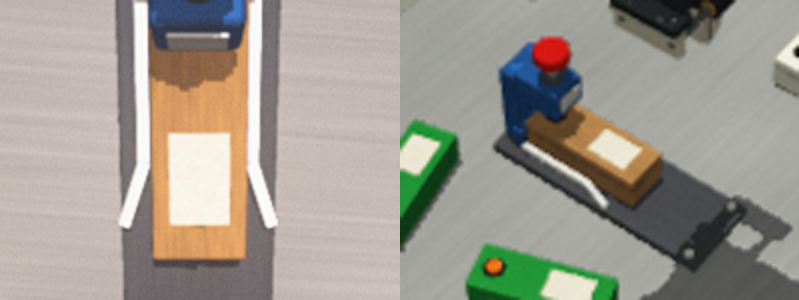

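The case's rear edge is still at row ~259 (predicted 258.5), straight between the rails. The knob sits in the same pixel place as at the start, so it is up, and the arm is clear. Handing in.

```bash
python3 -c "
from cell import *
print(sign_off())"
```

```text
the job is handed in; nothing more can be done
None
```

The brown case is home in the blue press and the knob was pressed to its stop, held and let up. I handed the job in at about 18.5 s of the 72 s allowed; it reports no verdict.

- **Placing:** I gripped the case across its width, set it on the bed with the pin towards the press, and slid it in until it met the stop at about 6 N.
- **Pressing:** I pressed the knob with shut fingers until it bottomed at z = 0.1477. That is 16 mm below the first touch at about 0.164, which matches the full stroke. The highest force I read was about 19 N. I held it there for about 1.4 s and let it rise.
- **Last checks:** The case's rear edge is within 1 pixel of the predicted home position, and the case lies straight between the rails. The knob is back at its starting pixel position (within 0.2 px), and the arm is clear and touching nothing.
- **Not seen directly:** The pin is hidden under the head, so that it was driven in is inferred from the full stroke and the pressing force (about 9 N just before the stop).
- **Disagreements:** One move call was refused because its rows left out some fields; nothing moved. Positions from the top and wrist cameras differed by 2–3 mm, which I corrected before gripping. I didn't check the bystanders separately at the end, but no move passed close to them.

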